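Put the washed board and tumbler away in the drying rack

ROBOT

A 6-joint arm with a two-finger parallel gripper is mounted at the origin on the work surface. World frame = base frame: x ahead of the robot, y to its left, z up, the work surface at z = 0. Lengths are in m, angles in rad, forces in N, time in s.
With the tool pointing down it reaches from about 0.375 to 0.975 m from the base axis. Payload 3.8 kg.
Tool frame: the origin (TCP) lies midway between the tips of the shut fingers; the grasp point (between the pads) lies 19 mm behind it; z points along the fingers, y is the line along which they close (so a half turn about z gives the same grasp; the last joint's range is limited). The gripper opens to 85 mm and grips with 20 to 120 N. Pads are 22 mm wide; open, the fingers measure 114 mm over their backs; the gripper's body (76 mm by 85 mm) begins 54 mm behind the grasp point. The pads swing forward as they close: fully open they stand 13 mm farther back than shut.
Start: joints at [-1.17, 0.264, 1.604, -0, 1.274, -0.037], TCP at [0.286, -0.611, 0.231] pointing down, gripper open.
Joint ranges: [-2.63, 2.63], [-0.94, 2.18], [0.31, 2.57], [-1.31, 4.45], [0, 2.66], [-2.55, 2.55]. Speed limits (rad/s): [2.57, 2.57, 3.14, 3.14, 3.14, 3.14].

INTERFACE

Orientations are given as a rotation vector (axis times angle).
In Python, from workcell import bot gives the robot as it stands.
- The arm moves only by the tool step_arm, never from a script. Its argument "motion" is a list of rows, each a list of 5 numbers: the finger opening in cm, from 0 to 8.54, then the shift along the tool's x, y, z in cm, then the turn about the tool's z in degrees. In form: [[claw, dx, dy, dz, twist], ...]. A call has 1 to 20 rows; each row is the pose to reach, as a shift and turn from the pose commanded when the call began, along the tool's axes at that moment; what a row does not reach only later rows make up. A row lasts 1/10 s, in which the tool goes at most 50 mm and 8.59 degrees, less where a joint would pass 70% of its speed; a pose out of reach is approached as far as the arm can. A call with a gripper value outside its range is refused whole. The fingers move at their own pace and stop on an object; "force" is the grip in N (left out, the last holds). Time passes only in rows, so rows that repeat a pose let the fingers close. It gives the time, the measured TCP pose, the force, the opening and the grip force at its end, in the units of the state.
- bot.read_state(): the state, without advancing time (a new reading comes with each control period).
- bot.read_camera(name): name is "scene" or "top" or "wrist"; returns (picture, depth): 400x640x3 uint8, red, green, blue; 400x640 float32, m along the optical axis (not along the pixel's ray), 0 where there is no reading.
- bot.calibration(name): a dict with "mtx" (3x3 intrinsics, pixels), "k1" (the pictures are not rectified: a ray, as slopes to the right and down, at radius r is drawn at 1 + k1 r^2 times it, then the intrinsics apply), "origin" and "orientation" of the camera in the world; the wrist camera has in their place "T_tool_cam" (4x4, takes a point from camera to tool coordinates, whose origin is the TCP and whose axes are the flange's). Camera axes: x right, y up, looking along -z (the intrinsics and any distortion apply to the point x, -y, -z); pixel columns grow to the right and rows downward; lengths in m; the calibration is good to about 2 mm. A picture is of the moment at which its call begins: read the wrist's pose just before it. calibration takes no time and is no camera call.
- bot.finish_job(): hands the job in; it is judged then, once.
The state is a dict: "time": time; "q": joint angles; "joint_vel": joint speeds; "joint_torque": joint torques, N m; "tool_pos": TCP position; "tcp_rot": TCP orientation; "wrist_force": force on the tool from outside, world axes, zero at the start; "torque": the same for the moment, N m; "width": opening from 0.0 (shut) to 1.0 (fully open); "grip_force": force on a finger pad.
Only numpy, scipy, OpenCV 4.12 (cv2) and the standard library are available. Lean on these libraries where they do the work, as an engineer would, in place of code of your own. Each camera call takes 0.05 s, during which the arm holds its last target. There are 200 camera calls.

TASK

Put the washed things away in the wooden drying rack: first slide the small wooden board, on edge, down into the rack's narrow slot until it is fully home on the slot floor between the two end stops, and let go of it. Then stand the steel tumbler upright in the middle of the rack's small raised perch. Leave the jar, the plate and the flip-top container standing where they are on the turntable.

Things in the scene. Friction and masses are not known exactly. Their poses are not given: they have to be found in the camera images.
- board: Small wooden board, plain, 12 mm thick, 140 mm long, 110 mm tall as it stands on edge, about 0.14 kg. Origin: centre of its lower edge face; x through the thickness, y along the 140 mm length, z up to the top edge (110 mm). It starts on edge in the draining stand.
- stand: White plastic draining stand, fixed: a 90 x 170 mm tray with two rails 120 mm long that form a 14.5 mm wide channel along its y axis for the board; channel floor 8 mm and rail tops 38 mm above the counter. Origin: centre of the underside.
- rack: Pale wooden drying rack, fixed: base 184 mm (its x, -81 to +103 mm) by 172 mm (y), 12 mm thick; three upright cheeks 130 mm long, 18 mm thick, tops 52 mm above the counter. The two cheeks beside the origin form the narrow slot (along y); a 34 mm wide slot, not to be used, lies on the -x side, the perch on the +x side. Origin: on the counter under the middle of the narrow slot.
- slot (a point): Middle of the floor of the narrow slot, 12 mm above the counter; axes as the rack's: slot along y, x across it, z up. The slot is 14.4 mm wide and 40 mm deep; its top 10 mm are bevelled and flare to 26.4 mm. End stops across the slot, 16 mm tall above its floor, have their inner faces 78 mm either side of the middle.
- perch (a point): Centre of the top of the raised perch, 60 mm above the counter, 70 mm from the slot's middle along the rack's +x: a flat plate 50 mm (x) by 60 mm (y) on a round post. Axes as the rack's.
- tumbler: Open steel tumbler, 100 mm tall, 54 mm across the foot and 60 mm across the rim, about 0.13 kg, standing upright on the turntable. Origin: centre of its underside; z up to the mouth.
- susan: Lazy susan: a round white plastic turntable, 300 mm across, top 45 mm above the counter, turning stiffly on a fixed grey foot. Origin: on the counter on its axis. The tumbler starts 90 mm from the axis, the jar, plate and container stand around the rest of it, so the middle is empty.
- jar: Bystander: brown glass jar with steel cap, 68 mm across, 110 mm tall, on the turntable. Origin: centre of its underside.
- plate: Bystander: small white ceramic plate, 90 mm across, 14 mm tall, on the turntable. Origin: centre of its underside.
- flipbox: Bystander: square glass container with white flip-top lid, closed, about 72 mm square, 71 mm tall, on the turntable. Origin: centre of its underside.
There are look-alikes about, which are no part of the job. What is shaped like the tumbler but red or yellow is not meant.

How it is judged:
By the outcome, as a careful person would: the job done as asked, in the order asked, and still so for the second after the job is handed in, with the robot touching nothing.
It also fails if it takes over 64 s, if anything falls off the work surface, if the arm or the gripper's body presses on something with over 40 N, if the wrist force passes 120 N, or if a joint passes its speed limit or range.

## Working session

There is one attempt and no reset: what is moved stays moved. The work goes in short steps, Python scripts to look and compute and a tool call to move; the robot and the scene stay as the last step left them, time stands still between calls to the robot, and variables do not carry over. Pictures are saved under pics/ and viewed, at most 10 in all, crops included, and the job is handed in when it is done.

Besides the shell and the picture viewer there is one more tool, called after "Request:" in YAML: its name, and indented under it one key for each argument. step_arm: Moves the arm, as the interface text tells. Its arguments: {"type":"object","properties":{"motion":{"type":"array","items":{"type":"array","items":{"type":"number"}}},"force":{"type":"number"}},"required":["motion"]}

```bash
mkdir -p pics
cat > h.py <<'E'
import numpy as np,cv2
from scipy.spatial.transform import Rotation as R
from workcell import bot
def grab(n):
    s=bot.read_state(); im,d=bot.read_camera(n); c=bot.calibration(n)
    if 'T_tool_cam' in c:
        T=np.eye(4);T[:3,:3]=R.from_rotvec(s['tcp_rot']).as_matrix();T[:3,3]=s['tool_pos'];T=T@np.array(c['T_tool_cam'])
    else:
        o=np.array(c['orientation'],float);T=np.eye(4);T[:3,:3]=o if o.shape==(3,3) else R.from_rotvec(o).as_matrix();T[:3,3]=c['origin']
    return im,d,cloud(d,c,T)
def cloud(d,c,T):
    K=np.array(c['mtx']);v,u=np.mgrid[:400,:640]
    p=cv2.undistortPoints(np.stack([u,v],-1).reshape(-1,1,2).astype(float),K,np.array([c['k1'],0,0,0.])).reshape(400,640,2)
    P=np.stack([p[...,0]*d,-p[...,1]*d,-d],-1)@T[:3,:3].T+T[:3,3]
    P[d==0]=np.nan
    return P
def save(n,im): cv2.imwrite(f'pics/{n}.png',im[...,::-1])
E
python3 - <<'E'
from h import *
s=bot.read_state();print({k:np.round(v,3) for k,v in s.items()})
for n in('top','scene'):
    im,d,P=grab(n);save(n,im);np.save(n+'.npy',P);np.save(n+'_im.npy',im);c=bot.calibration(n);print(c)
a=cv2.imread('pics/top.png');b=cv2.imread('pics/scene.png')
E
```

```text
{'time': np.float64(0.0), 'q': array([-1.17 ,  0.265,  1.605,  0.   ,  1.274, -0.037]), 'joint_vel': array([ 0.001, -0.001, -0.001, -0.001,  0.001,  0.   ]), 'joint_torque': array([ 1.0000e-03, -5.1511e+01, -3.6732e+01,  0.0000e+00,  1.3000e-02,
        0.0000e+00]), 'tool_pos': array([ 0.286, -0.611,  0.23 ]), 'tcp_rot': array([-3.065e+00, -6.820e-01,  1.000e-03]), 'wrist_force': array([-0.482,  0.156,  0.277]), 'torque': array([ 0.001, -0.   , -0.015]), 'grip_force': np.float64(0.0), 'width': np.float64(1.005)}
{'mtx': array([[488.48929986,   0.        , 315.2176166 ],
       [  0.        , 488.48929986, 200.31351489],
       [  0.        ,   0.        ,   1.        ]]), 'k1': -0.1520220673795869, 'origin': array([ 0.40349419, -0.09676127,  1.48428205]), 'orientation': array([ 0.13201043, -0.1305728 , -1.59094004])}
{'mtx': array([[416.88778237,   0.        , 321.43728062],
       [  0.        , 416.88778237, 195.91640506],
       [  0.        ,   0.        ,   1.        ]]), 'k1': -0.0092671615902936, 'origin': array([ 1.3977168 , -0.80077177,  0.98849651]), 'orientation': array([0.79761576, 0.33963174, 0.75105917])}
```

View pics/top.png

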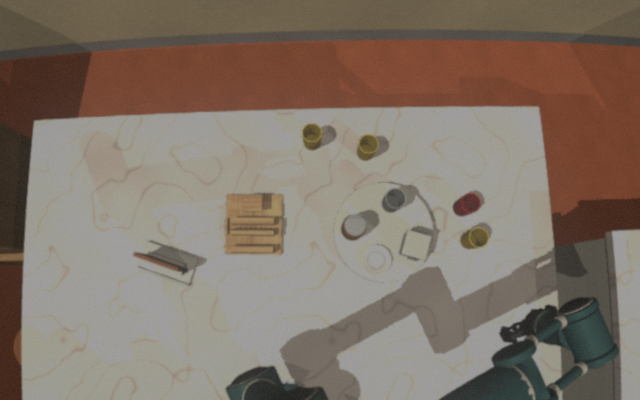

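View pics/scene.png

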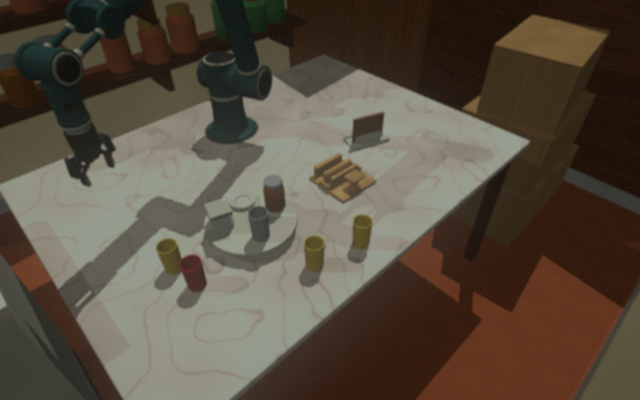

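The top view shows the board in its stand at about (165,262), the rack at (254,223) with the perch towards the top, and the steel tumbler at (393,201). The jar is at (355,226), the box at (416,244) and the plate at (378,259). The red and yellow cups are decoys.

```bash
python3 - <<'E'
from h import *
P=np.load('top.npy');im=np.load('top_im.npy')
v,u=np.mgrid[:400,:640]
def sel(u0,u1,v0,v1,z0,z1):
    m=(u>=u0)&(u<=u1)&(v>=v0)&(v<=v1)&(P[...,2]>z0)&(P[...,2]<z1);return P[m]
def rep(n,q):
    if len(q)<5: print(n,len(q));return
    r=cv2.minAreaRect((q[:,:2]*1000).astype(np.float32));print(n,len(q),'med',np.round(np.median(q,0),4),'rect',np.round(r[0],1),np.round(r[1],1),round(r[2],1))
rep('counter',sel(80,120,300,350,-.1,.1))
rep('board',sel(125,205,235,290,.10,.14))
rep('rails',sel(125,205,235,290,.025,.05))
rep('tray',sel(125,205,235,290,.003,.025))
rep('racktops',sel(220,290,185,260,.042,.056))
rep('base',sel(220,290,185,260,.006,.03))
rep('rackall',sel(220,290,185,260,.006,.08))
rep('perch',sel(220,290,185,215,.054,.08))
rep('tumb',sel(375,410,180,218,.12,.17))
rep('jar',sel(335,373,208,245,.14,.17))
rep('box',sel(398,438,225,262,.10,.13))
rep('susan',sel(330,440,180,285,.038,.05))
s=P[190:260:3,225:285:5,2];print((s*1000).round().astype(int))
s=P[236:286:3,128:204:5,2];print((s*1000).round().astype(int))
E
python3 - <<'E'
import cv2
a=cv2.imread('pics/top.png')
l=cv2.resize(a[180:295,120:295],None,fx=4.5,fy=4.5,interpolation=cv2.INTER_CUBIC)
cv2.imwrite('pics/c1.png',cv2.convertScaleAbs(l,alpha=1.5))
E
```

```text
counter 2083 med [0.2795 0.5744 0.0013] rect [279.1 575.1] [155.1 139.6] 0.8
board 216 med [0.467  0.3522 0.118 ] rect [468.4 359.3] [143.1  13.2] 70.9
rails 239 med [0.4701 0.3459 0.0382] rect [468. 357.] [138.8  35.5] 71.1
tray 1778 med [0.47   0.3576 0.0071] rect [471.6 368.8] [256.8 169.7] 89.7
racktops 755 med [0.5559 0.0933 0.0511] rect [581.1  91.4] [131.5 173.1] 88.4
base 2169 med [0.58   0.0858 0.0126] rect [588.9  88.3] [215.1 231.1] 88.6
rackall 3439 med [0.5802 0.0885 0.0154] rect [588.9  88.3] [215.1 231.1] 88.6
perch 346 med [0.6424 0.0888 0.0602] rect [642.6  89. ] [60.5 49.8] 88.9
tumb 139 med [ 0.6338 -0.3254  0.1412] rect [ 629.9 -321.3] [57.1 57.5] 86.9
jar 373 med [ 0.5562 -0.2055  0.1546] rect [ 557.2 -204.8] [57.2 58.2] 86.7
box 707 med [ 0.501  -0.3785  0.1157] rect [ 499.4 -378.9] [73.4 83.3] 71.8
susan 5166 med [ 0.5585 -0.2928  0.045 ] rect [ 548.1 -300. ] [296.9 293.9] 88.2
[[                  -1                   -8                    0
                     5                    2                   -5
                     3                   -6             
[... 11435 characters left out ...]
      -2
                    -1                    0                    1
                    -3                   17                   12
                     8                   -1                   -2
                    -2]
 [                   2                   -3                    2
                     5                   -3                    4
                    -4                    0                    5
                     4                    6                    2
                     6                   -3                    2
                     1]]<stdin>:21: RuntimeWarning: invalid value encountered in cast
<stdin>:22: RuntimeWarning: invalid value encountered in cast
```

View pics/c1.png

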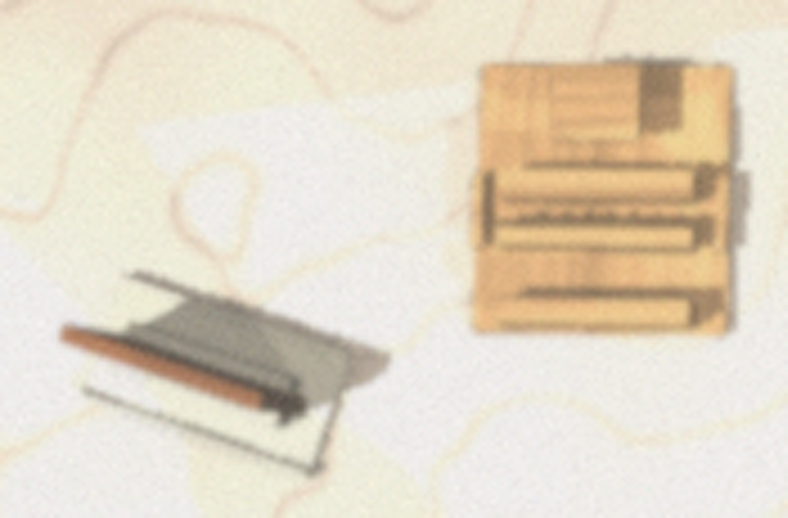

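```bash
cat >> h.py <<'E'
def rel(pos,xang):
    """shift (cm) along tool axes & twist (deg) to bring TCP to pos, tool x at xang deg (tool pointing down)"""
    s=bot.read_state();M=R.from_rotvec(s['tcp_rot']).as_matrix()
    a=np.degrees(np.arctan2(M[1,0],M[0,0]));t=(a-xang+180)%360-180
    return np.round(100*M.T@(np.array(pos)-s['tool_pos']),2),round(t,2),'xang',round(a,2),'zaxis',M[:,2].round(4)
E
python3 - <<'E'
from h import *
c=bot.calibration('wrist');print(np.round(c['T_tool_cam'],3),c['mtx'][0,0],c['k1'])
print(rel([.45,-.2,.28],88.7));print(rel([.53,.09,.30],88.7))
E
```

```text
[[-0.001  0.955  0.297  0.076]
 [ 1.     0.001 -0.     0.001]
 [-0.001  0.297 -0.955 -0.144]
 [ 0.     0.     0.     1.   ]] 311.5826656733832 0.003568621492953211
(array([ 32.28, -30.25,  -4.93]), np.float64(-63.62), 'xang', np.float64(25.08), 'zaxis', array([-8.0e-04,  1.9e-03, -1.0e+00]))
(array([ 51.82, -53.13,  -6.88]), np.float64(-63.62), 'xang', np.float64(25.08), 'zaxis', array([-8.0e-04,  1.9e-03, -1.0e+00]))
```

Request:
step_arm:
  motion:
    - [8.5,32.3,-30.3,-5,-63.6]
    - [8.5,32.3,-30.3,-5,-63.6]
    - [8.5,32.3,-30.3,-5,-63.6]
    - [8.5,32.3,-30.3,-5,-63.6]
    - [8.5,32.3,-30.3,-5,-63.6]
    - [8.5,32.3,-30.3,-5,-63.6]
    - [8.5,32.3,-30.3,-5,-63.6]
    - [8.5,55,-53.8,-6.9,-63.6]
    - [8.5,55,-53.8,-6.9,-63.6]
    - [8.5,55,-53.8,-6.9,-63.6]
    - [8.5,55,-53.8,-6.9,-63.6]
    - [8.5,55,-53.8,-6.9,-63.6]
    - [8.5,55,-53.8,-6.9,-63.6]
    - [8.5,55,-53.8,-6.9,-63.6]
    - [8.5,55,-53.8,-6.9,-63.6]
    - [8.5,55,-53.8,-6.9,-63.6]
    - [8.5,55,-53.8,-6.9,-63.6]
    - [8.5,55,-53.8,-6.9,-63.6]
    - [8.5,55,-53.8,-6.9,-63.6]

```text
time: 2.0
tool_pos: [0.5556, 0.108, 0.2998]
tcp_rot: [-2.248, -2.195, 0.002]
wrist_force: [-0.2, -0.3, 0.2]
width: 0.996
grip_force: 0.0
```

Run:
```python
from h import *
Ps=[]
for i in range(3):
    im,d,P=grab('wrist');Ps.append(P)
P=np.nanmedian(Ps,0);np.save('w1.npy',P);np.save('w1im.npy',im)
save('w1',cv2.convertScaleAbs(im,alpha=1.4))
print(bot.read_state()['tool_pos'])
q=P.reshape(-1,3);q=q[np.isfinite(q).all(1)]
q=q[(abs(q[:,0]-.58)<.13)&(abs(q[:,1]-.09)<.12)]
def rep(n,q):
    r=cv2.minAreaRect((q[:,:2]*1000).astype(np.float32));print(n,len(q),'mean',np.round(q.mean(0),4),'rect',np.round(r[0],1),np.round(r[1],1),round(r[2],1))
p=q[(q[:,2]>.056)&(q[:,2]<.068)&(q[:,0]>.6)];rep('perch',p)
t=q[(q[:,2]>.0495)&(q[:,2]<.055)&(q[:,0]<.61)];rep('tops',t)
a=np.radians(88.8)
for ang in (88,88.4,88.8,89.2,89.6,90):
    a=np.radians(ang);xx=t[:,0]*np.sin(a)-t[:,1]*np.cos(a);h=np.histogram(xx,bins=np.arange(.49,.61,.001))[0];print(ang,(h.astype(float)**2).sum(),h if ang in(88.8,) else '')
```

```text
[0.5559007  0.1078001  0.30022565]
perch 1836 mean [0.6437 0.0893 0.061 ] rect [644.3  88.4] [58.8 50.1] 88.1
tops 3614 mean [0.5485 0.0944 0.0529] rect [548.4  91.3] [129.4 102.5] 88.1
88 274532.0 
88.4 282662.0 
88.8 282918.0 [ 0  0  0  0  5 33 71 76 76 75 77 74 81 77 74 78 76 74 82 72 78 75 88 40
  0  0  0  0  0  0  0  0  0  0  0  0  0  0  0  0  0  0  0  0  0  0  0  0
  0  0  0  0  0  0  0  0  1 87 74 68 67 99 99 51 48 99 99 99  0 99 98 29
  0  0  0  0  0  0  0  0  0  0  0  0  0  0  0  0  0  0  0  0  4 42 81 84
 79 76 79 82 69 78 79 78 78 75 75 52  4  0  0  0  0  0  0  0  0  0  0]
89.2 264602.0 
89.6 262294.0 
90 259988.0
```

View pics/w1.png

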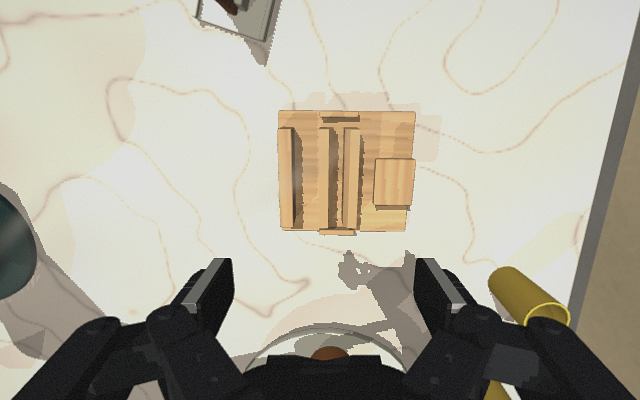

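The wrist view shows the rack upright in the frame, with the narrow slot at column 340 between the two cheeks and the perch at (394,182). Slot middle is about (0.574, 0.091), direction about 88.6°. Next is the board.

Run:
```python
from h import *
print(rel([.472,.371,.25],70.9))
```

```text
(array([26.11, -9.04,  5.02]), np.float64(17.68), 'xang', np.float64(88.58), 'zaxis', array([-2.e-04, -3.e-04, -1.e+00]))
```

Request:
step_arm:
  motion:
    - [8.5,26.1,-9,5,17.7]
    - [8.5,26.1,-9,5,17.7]
    - [8.5,26.1,-9,5,17.7]
    - [8.5,26.1,-9,5,17.7]
    - [8.5,26.1,-9,5,17.7]
    - [8.5,26.1,-9,5,17.7]
    - [8.5,26.1,-9,5,17.7]
    - [8.5,26.1,-9,5,17.7]
    - [8.5,26.1,-9,5,17.7]

```text
time: 3.05
tool_pos: [0.4729, 0.3708, 0.2506]
tcp_rot: [2.559, 1.822, 0.001]
wrist_force: [0.3, 0.5, -0.1]
width: 0.997
grip_force: 0.0
```

Run:
```python
from h import *
Ps=[]
for i in range(3):
    im,d,P=grab('wrist');Ps.append(P)
P=np.nanmedian(Ps,0)
save('w2',cv2.convertScaleAbs(im,alpha=1.4))
q=P.reshape(-1,3);q=q[np.isfinite(q).all(1)]
q=q[(abs(q[:,0]-.468)<.1)&(abs(q[:,1]-.36)<.12)]
def rep(n,q):
    r=cv2.minAreaRect((q[:,:2]*1000).astype(np.float32));print(n,len(q),'mean',np.round(q.mean(0),4),'rect',np.round(r[0],1),np.round(r[1],1),round(r[2],1))
rep('board',q[(q[:,2]>.114)&(q[:,2]<.124)])
rep('rails',q[(q[:,2]>.035)&(q[:,2]<.042)])
print(bot.read_state()['tool_pos'])
print(rel([.468,.359,.078],70.9))
```

```text
board 1863 mean [0.4723 0.3626 0.1189] rect [471.  358.3] [139.6  11.9] 70.6
rails 1598 mean [0.471  0.3602 0.0389] rect [472.1 362.1] [130.2  34.5] 70.8
[0.47309233 0.37077402 0.25084533]
(array([-1.29, -0.11, 17.28]), np.float64(-0.04), 'xang', np.float64(70.86), 'zaxis', array([ 8.e-04,  3.e-04, -1.e+00]))
```

View pics/w2.png

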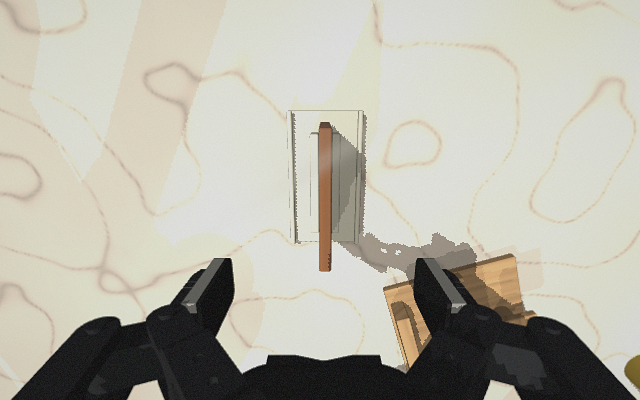

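Board centre is about (0.470, 0.3585) at 70.8°, seen at column 325 from row 123 to 270, between the fingers. Going down and gripping.

Request:
step_arm:
  force: 40
  motion:
    - [8.5,-1.3,0.15,5,0.2]
    - [8.5,-1.3,0.15,10,0.2]
    - [8.5,-1.3,0.15,15,0.2]
    - [8.5,-1.3,0.15,17.3,0.2]
    - [8.5,-1.3,0.15,17.3,0.2]
    - [8.5,-1.3,0.15,17.3,0.2]
    - [4,-1.3,0.15,17.3,0.2]
    - [1.8,-1.3,0.15,17.3,0.2]
    - [1.8,-1.3,0.15,17.3,0.2]
    - [1.8,-1.3,0.15,17.3,0.2]
    - [0.8,-1.3,0.15,17.3,0.2]
    - [0.8,-1.3,0.15,17.3,0.2]
    - [0.8,-1.3,0.15,17.3,0.2]
    - [0.8,-1.3,0.15,17.3,0.2]
    - [0.8,-1.3,0.15,17.3,0.2]
    - [0.8,-1.3,0.15,17.3,0.2]

```text
time: 4.8
tool_pos: [0.47, 0.3596, 0.0779]
tcp_rot: [2.561, 1.819, 0.002]
wrist_force: [-0.0, -0.0, 5.7]
width: 0.142
grip_force: 40.7
```

Request:
step_arm:
  motion:
    - [0.8,0,0,-1.5,0]
    - [0.8,0,0,-4,0]
    - [0.8,0,0,-8,0]
    - [0.8,0,0,-12,0]
    - [0.8,0,0,-14,0]
    - [0.8,0,0,-14,0]
    - [0.8,0,0,-14,0]

```text
time: 5.5
tool_pos: [0.4687, 0.359, 0.2167]
tcp_rot: [-2.561, -1.819, 0.002]
wrist_force: [-0.3, 0.3, -1.6]
width: 0.133
grip_force: 40.1
```

```bash
cat >> h.py <<'E'
def board():
    """board in hand, tool frame (mm): edge face of the top seen by the wrist camera"""
    s=bot.read_state();M=R.from_rotvec(s['tcp_rot']).as_matrix()
    P=np.nanmedian([grab('wrist')[2] for _ in range(3)],0).reshape(-1,3);P=P[np.isfinite(P).all(1)]
    t=(P-s['tool_pos'])@M*1000
    q=t[(abs(t[:,1])<12)&(abs(t[:,0])<85)&(t[:,2]>-60)&(t[:,2]<-20)]
    b=t[(abs(t[:,1])<15)&(abs(t[:,0])<90)&(t[:,2]>-60)&(t[:,2]<75)]
    print('top n',len(q),'x',np.percentile(q[:,0],[.5,99.5]).round(1),'z med',np.median(q[:,2]).round(1))
    f=np.polyfit(q[:,0],q[:,1],1);g=np.polyfit(q[:,0],q[:,2],1)
    print('y at 0',f[1].round(2),'yaw',np.degrees(f[0]).round(2),'pitch',np.degrees(g[0]).round(2),'ystd',q[:,1].std().round(2))
    for x in range(20,80,10):
        k=q[abs(q[:,0]-x)<5]
        if len(k)>10: print(x,len(k),np.percentile(k[:,1],[2,50,98]).round(1),np.median(k[:,2]).round(1))
    return s,t
E
python3 - <<'E'
from h import *
s,t=board();print(s['tool_pos'],s['wrist_force'])
print(rel([.574,.091,.17],88.6))
E
```

```text
top n 10049 x [-23.1  68.5] z med -39.6
y at 0 0.03 yaw 0.07 pitch 1.36 ystd 5.21
20 783 [-5.6  0.1  5.8] -39.6
30 858 [-5.6 -0.1  5.7] -39.6
40 923 [-5.7  0.2  5.9] -39.6
50 1002 [-5.6 -0.   5.8] -39.5
60 1089 [-5.7 -0.   5.9] -39.5
70 490 [-5.2  0.3  5.5] -39.1
[0.4686917  0.35904142 0.21671689] [-0.25105382  0.31047582 -1.61360086]
(array([-21.73,  18.83,   4.47]), np.float64(-17.82), 'xang', np.float64(70.78), 'zaxis', array([-0.0042, -0.0028, -1.    ]))
```

Request:
step_arm:
  motion:
    - [0.8,-21.7,18.8,4.5,-17.8]
    - [0.8,-21.7,18.8,4.5,-17.8]
    - [0.8,-21.7,18.8,4.5,-17.8]
    - [0.8,-21.7,18.8,4.5,-17.8]
    - [0.8,-21.7,18.8,4.5,-17.8]
    - [0.8,-21.7,18.8,4.5,-17.8]
    - [0.8,-21.7,18.8,4.5,-17.8]
    - [0.8,-21.7,18.8,4.5,-17.8]
    - [0.8,-21.7,18.8,4.5,-17.8]
    - [0.8,-21.7,18.8,4.5,-17.8]
    - [0.8,-21.7,18.8,4.5,-17.8]

```text
time: 6.75
tool_pos: [0.5752, 0.0939, 0.1723]
tcp_rot: [-2.246, -2.196, -0.0]
wrist_force: [0.5, -0.8, -1.4]
width: 0.131
grip_force: 40.1
```

Run:
```python
from h import *
s,t=board();print(s['tool_pos'],s['wrist_force']);print(rel([.574,.091,.14],88.6))
h=s['tool_pos'][2]*1000
# cheek outer edges / perch in tool frame; world z = h - t_z (approx)
z=h-t[:,2]
for n,a,b,lo,hi in (('perch',40,105,57,66),('tops',-75,38,49,56)):
    k=t[(z>lo)&(z<hi)&(t[:,1]>a)&(t[:,1]<b)&(abs(t[:,0])<75)]
    print(n,len(k));
    if len(k)>20:
        r=cv2.minAreaRect(k[:,:2].astype(np.float32));print(np.round(r[0],1),np.round(r[1],1),round(r[2],2))
        if n=='tops': print(np.histogram(k[:,1],bins=np.arange(-40,38,2)))
im,d,P=grab('wrist');save('w3',cv2.convertScaleAbs(im,alpha=1.4))
```

```text
top n 10074 x [-22.7  68.9] z med -41.1
y at 0 0.16 yaw 0.17 pitch 1.19 ystd 5.24
20 780 [-5.3  0.6  6.1] -41.1
30 857 [-5.3  0.2  6. ] -41.1
40 918 [-5.4  0.6  6.2] -41.1
50 995 [-5.3  0.2  6. ] -41.1
60 1088 [-5.4  0.2  6.2] -41.1
70 531 [-5.   0.6  5.8] -40.7
[0.57515466 0.09385536 0.1723298 ] [ 0.51150741 -0.75491747 -1.41794499]
(array([-0.24, -0.14,  3.25]), np.float64(0.06), 'xang', np.float64(88.66), 'zaxis', array([ 4.e-04,  1.e-04, -1.e+00]))
perch 3895
[-4.6 69.4] [60.7 50.3] 0.84
tops 5502
[ -2.4 -24.9] [128.8 100.1] 0.01
(array([  0,   0,   0,   0,   0,   0,   8, 248, 289, 274, 284, 274, 186,
        13,   3,   0,   0,   0,   0,   0,   0,   0,   0,   0,   0,   0,
         5,  86, 276, 286, 277, 280, 104,   0,   0,   0,   0,   0]), array([-40, -38, -36, -34, -32, -30, -28, -26, -24, -22, -20, -18, -16,
       -14, -12, -10,  -8,  -6,  -4,  -2,   0,   2,   4,   6,   8,  10,
        12,  14,  16,  18,  20,  22,  24,  26,  28,  30,  32,  34,  36]))
```

View pics/w3.png

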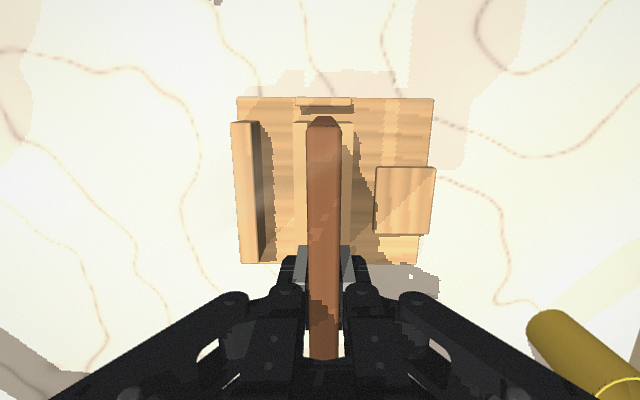

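The slot sits about 1 mm to the -y side in the tool frame and the board is over it (column 323). I'll shift by 1 mm and lower the board into the bevel.

Request:
step_arm:
  motion:
    - [0.8,-0.25,-0.1,1.5,0]
    - [0.8,-0.25,-0.1,3,0]
    - [0.8,-0.25,-0.1,4,0]
    - [0.8,-0.25,-0.1,4.5,0]
    - [0.8,-0.25,-0.1,5,0]
    - [0.8,-0.25,-0.1,5.4,0]
    - [0.8,-0.25,-0.1,5.8,0]
    - [0.8,-0.25,-0.1,6.2,0]
    - [0.8,-0.25,-0.1,6.5,0]
    - [0.8,-0.25,-0.1,6.5,0]

```text
time: 7.95
tool_pos: [0.5742, 0.09, 0.1069]
tcp_rot: [-2.248, -2.194, 0.001]
wrist_force: [0.3, -0.1, -1.6]
width: 0.135
grip_force: 40.0
```

Request:
step_arm:
  motion:
    - [0.8,0,0,0.5,0]
    - [0.8,0,0,1,0]
    - [0.8,0,0,1.5,0]
    - [0.8,0,0,1.9,0]
    - [0.8,0,0,2.2,0]
    - [0.8,0,0,2.4,0]
    - [0.8,0,0,2.5,0]
    - [0.8,0,0,2.6,0]
    - [0.8,0,0,2.6,0]

```text
time: 8.85
tool_pos: [0.5746, 0.09, 0.0819]
tcp_rot: [2.249, 2.194, 0.0]
wrist_force: [-1.9, -1.2, 3.8]
width: 0.134
grip_force: 40.7
```

Request:
step_arm:
  motion:
    - [0.8,0,0,0.1,0]
    - [0.8,0,0,0.15,0]
    - [0.8,0,0,0.15,0]

```text
time: 9.15
tool_pos: [0.5749, 0.09, 0.0819]
tcp_rot: [2.248, 2.193, 0.001]
wrist_force: [-4.7, -2.2, 11.1]
width: 0.135
grip_force: 42.0
```

Run:
```python
from h import *
s,t=board();h=s['tool_pos'][2]*1000
z=h-t[:,2];k=z[(abs(t[:,1])<4)&(t[:,0]>20)&(t[:,0]<60)&(z>90)]
p=z[(t[:,1]>50)&(t[:,1]<88)&(abs(t[:,0]+4)<20)&(z>50)&(z<75)]
print('board top z',np.median(k),'perch z',np.median(p),s['tool_pos'],s['wrist_force'])
```

```text
top n 10080 x [-22.7  69. ] z med -41.0
y at 0 0.12 yaw 0.12 pitch 1.15 ystd 5.24
20 780 [-5.4  0.4  6. ] -41.0
30 851 [-5.4  0.1  5.9] -41.0
40 922 [-5.5  0.1  6.1] -41.1
50 993 [-5.4  0.1  5.9] -41.0
60 1098 [-5.5  0.3  6.1] -41.0
70 537 [-5.1  0.1  5.7] -40.6
board top z 123.07380990205945 perch z 61.057114696214754 [0.57485378 0.08997474 0.08193705] [-4.72536832 -2.22367145 11.11815048]
```

The board top is at 122 mm relative to the perch, so it is on the slot floor. Releasing.

Request:
step_arm:
  motion:
    - [1.5,0,-0.05,-0.15,0]
    - [3,0,-0.05,-0.15,0]
    - [5,0,-0.05,-0.15,0]
    - [5,0,-0.05,-0.15,0]
    - [5,0,-0.05,-0.15,0]
    - [5,0,-0.05,-0.5,0]
    - [5,0,-0.05,-3,0]
    - [5,0,-0.05,-8,0]
    - [5,0,-0.05,-13,0]
    - [8.5,0,-0.05,-18,0]
    - [8.5,0,-0.05,-20,0]
    - [8.5,0,-0.05,-20,0]
    - [8.5,0,-0.05,-20,0]

```text
time: 10.6
tool_pos: [0.5738, 0.0901, 0.2797]
tcp_rot: [2.249, 2.194, 0.001]
wrist_force: [-0.4, 0.5, -0.2]
width: 0.997
grip_force: 0.0
```

Run:
```python
from h import *
im,d,P=grab('wrist');q=P.reshape(-1,3);q=q[np.isfinite(q).all(1)]
q=q[(abs(q[:,0]-.575)<.05)&(abs(q[:,1]-.09)<.1)&(q[:,2]>.09)&(q[:,2]<.14)]
r=cv2.minAreaRect((q[:,:2]*1000).astype(np.float32));print(len(q),np.median(q,0),r)
im,d,P=grab('top');v,u=np.mgrid[:400,:640]
q=P[(u>375)&(u<412)&(v>180)&(v<218)&(P[...,2]>.135)&(P[...,2]<.16)]
r=cv2.minEnclosingCircle((q[:,:2]*1000).astype(np.float32));print('tumbler rim',len(q),r)
print(rel([.66,-.27,.31],88.6),rel([.63,-.31,.31],88.6))
```

```text
1642 [0.57526399 0.09413822 0.12296912] ((575.4567260742188, 89.05171966552734), (139.61419677734375, 11.709389686584473), 88.33319854736328)
tumbler rim 96 ((630.0416870117188, -320.405517578125), 30.217361450195312)
(array([-35.77,   9.61,  -3.29]), np.float64(-0.02), 'xang', np.float64(88.58), 'zaxis', array([-4.e-03, -4.e-04, -1.e+00])) (array([-39.84,   6.71,  -3.28]), np.float64(-0.02), 'xang', np.float64(88.58), 'zaxis', array([-4.e-03, -4.e-04, -1.e+00]))
```

Run:
```python
from h import *
print(rel([.635,-.3205,.28],0))
```

```text
(array([-40.87,   7.25,  -0.28]), np.float64(88.58), 'xang', np.float64(88.58), 'zaxis', array([-4.e-03, -4.e-04, -1.e+00]))
```

Request:
step_arm:
  motion:
    - [8.5,-40.9,7.2,0,88.6]
    - [8.5,-40.9,7.2,0,88.6]
    - [8.5,-40.9,7.2,0,88.6]
    - [8.5,-40.9,7.2,0,88.6]
    - [8.5,-40.9,7.2,0,88.6]
    - [8.5,-40.9,7.2,0,88.6]
    - [8.5,-40.9,7.2,0,88.6]
    - [8.5,-40.9,7.2,0,88.6]
    - [8.5,-40.9,7.2,0,88.6]
    - [8.5,-40.9,7.2,0,88.6]
    - [8.5,-40.9,7.2,0,88.6]
    - [8.5,-40.9,7.2,0,88.6]
    - [8.5,-40.9,7.2,0,88.6]
    - [8.5,-40.9,7.2,0,88.6]

```text
time: 12.1
tool_pos: [0.6355, -0.3201, 0.2786]
tcp_rot: [-3.141, -0.001, 0.003]
wrist_force: [0.3, 0.3, 0.3]
width: 0.997
grip_force: 0.0
```

Run:
```python
from h import *
s=bot.read_state();M=R.from_rotvec(s['tcp_rot']).as_matrix();print(s['tool_pos'],rel([.63,-.3205,.089],0))
im,d,P=grab('wrist');save('w4',cv2.convertScaleAbs(im,alpha=1.4))
q=P.reshape(-1,3);q=q[np.isfinite(q).all(1)]
for lo in (.139,.142):
    k=q[(abs(q[:,0]-.63)<.06)&(abs(q[:,1]+.32)<.06)&(q[:,2]>lo)&(q[:,2]<.155)]
    r=cv2.minEnclosingCircle((k[:,:2]*1000).astype(np.float32));print('rim',len(k),r,k[:,2].max())
```

```text
[ 0.6354903  -0.32011658  0.27857183] (array([-0.52,  0.05, 18.96]), np.float64(0.05), 'xang', np.float64(0.05), 'zaxis', array([-1.6e-03,  9.0e-04, -1.0e+00]))
rim 816 ((632.2772216796875, -323.80950927734375), 29.892356872558594) 0.14795764589912275
rim 711 ((632.2772216796875, -323.80950927734375), 29.892356872558594) 0.14795764589912275
```

View pics/w4.png

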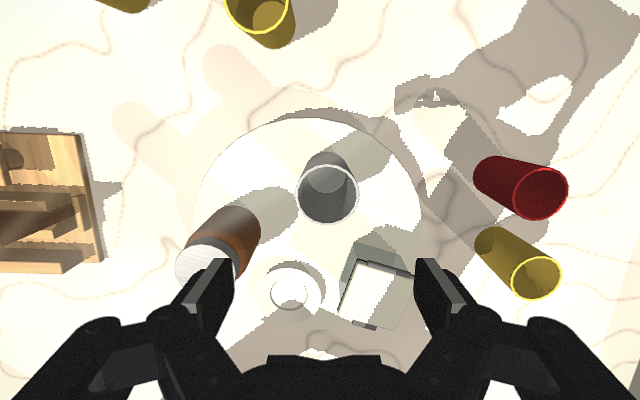

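The tumbler rim is seen at (327,193). It stands clear of the jar, plate and box on a finger line along world y. Descending to grip.

Request:
step_arm:
  force: 40
  motion:
    - [8.5,-0.3,0.35,5,0]
    - [8.5,-0.3,0.35,10,0]
    - [8.5,-0.3,0.35,14,0]
    - [8.5,-0.3,0.35,17,0]
    - [8.5,-0.3,0.35,18.8,0]
    - [8.5,-0.3,0.35,18.8,0]
    - [8.5,-0.3,0.35,18.8,0]
    - [7,-0.3,0.35,18.8,0]
    - [6.3,-0.3,0.35,18.8,0]
    - [5.9,-0.3,0.35,18.8,0]
    - [5.5,-0.3,0.35,18.8,0]
    - [5.2,-0.3,0.35,18.8,0]
    - [5.2,-0.3,0.35,18.8,0]
    - [5.2,-0.3,0.35,18.8,0]
    - [5.2,-0.3,0.35,18.8,0]
    - [5.2,-0.3,0.35,18.8,0]

```text
time: 13.75
tool_pos: [0.6339, -0.3245, 0.0939]
tcp_rot: [3.14, -0.0, 0.004]
wrist_force: [-0.1, 1.3, 6.0]
width: 0.672
grip_force: 39.7
```

Request:
step_arm:
  motion:
    - [5.2,0,0,-1,0]
    - [5.2,0,0,-3,0]
    - [5.2,0,0,-7,0]
    - [5.2,0,0,-12,0]
    - [5.2,0,0,-16,0]
    - [5.2,0,0,-18,0]
    - [5.2,0,0,-18,0]
    - [5.2,0,0,-18,0]

```text
time: 14.55
tool_pos: [0.6324, -0.324, 0.2712]
tcp_rot: [-3.141, 0.001, 0.001]
wrist_force: [0.2, 0.3, -2.5]
width: 0.669
grip_force: 41.2
```

```bash
cat >> h.py <<'E'
def rim():
    s=bot.read_state();M=R.from_rotvec(s['tcp_rot']).as_matrix()
    P=np.nanmedian([grab('wrist')[2] for _ in range(3)],0).reshape(-1,3);P=P[np.isfinite(P).all(1)]
    t=(P-s['tool_pos'])@M*1000
    k=t[(np.hypot(t[:,0],t[:,1])<38)&(t[:,2]<-40)&(t[:,2]>-75)&(t[:,0]>-5)]
    c=k[(k[:,0]>5)&(abs(k[:,1])<25)]
    f=np.linalg.lstsq(np.c_[c[:,0],np.ones(len(c))],c[:,2],rcond=None)[0] if len(c)>5 else None
    zt=np.percentile(k[:,2],5) if len(k) else np.nan
    r=k[k[:,2]<zt+6]
    print('n',len(k),'rim z',zt,'x max',r[:,0].max(),'y',r[:,1].min(),r[:,1].max())
    A=np.c_[r[:,:2],np.ones(len(r))];o=np.linalg.lstsq(A,(r[:,:2]**2).sum(1),rcond=None)[0];print('circle',o[:2]/2,np.sqrt(o[2]+(o[:2]**2).sum()/4))
    return s,t
E
python3 - <<'E'
from h import *
s,t=rim();print(s['tool_pos'],s['width'],s['wrist_force'],rel([.644,.089,.25],0))
E
```

```text
n 8285 rim z -74.33101824209353 x max 17.823732344372697 y -33.21982761272194 33.770115056420174
circle [54.23575125  0.31627081] 45.50479769635743
[ 0.63241288 -0.32400681  0.27120681] 0.6688418535367884 [ 0.22102019  0.26439575 -2.4664278 ] (array([  1.26, -41.23,   1.93]), np.float64(-0.02), 'xang', np.float64(-0.02), 'zaxis', array([-0.0048,  0.0026, -1.    ]))
```

Request:
step_arm:
  motion:
    - [5.2,1.3,-41.3,0,0]
    - [5.2,1.3,-41.3,0,0]
    - [5.2,1.3,-41.3,0,0]
    - [5.2,1.3,-41.3,0,0]
    - [5.2,1.3,-41.3,0,0]
    - [5.2,1.3,-41.3,0,0]
    - [5.2,1.3,-41.3,0,0]
    - [5.2,1.3,-41.3,0,0]
    - [5.2,1.3,-41.3,0,0]
    - [5.2,1.3,-41.3,4,0]
    - [5.2,1.3,-41.3,8,0]
    - [5.2,1.3,-41.3,10,0]
    - [5.2,1.3,-41.3,10,0]
    - [5.2,1.3,-41.3,10,0]
    - [5.2,1.3,-41.3,10,0]

```text
time: 16.2
tool_pos: [0.6472, 0.0887, 0.1734]
tcp_rot: [-3.141, 0.001, -0.004]
wrist_force: [-1.0, 0.1, -0.4]
width: 0.67
grip_force: 41.6
```

Run:
```python
from h import *
s=bot.read_state();M=R.from_rotvec(s['tcp_rot']).as_matrix();print(s['tool_pos'],s['wrist_force'])
L=[grab('wrist') for _ in range(3)];im=L[0][0];save('w5',cv2.convertScaleAbs(im,alpha=1.4))
P=np.nanmedian([l[2] for l in L],0).reshape(-1,3);P=P[np.isfinite(P).all(1)]
t=(P-s['tool_pos'])@M*1000
k=t[(t[:,0]>8)&(t[:,0]<40)&(abs(t[:,1])<29)&(t[:,2]<-44)&(t[:,2]>-58)]
print(len(k),np.percentile(k[:,0],99.5) if len(k) else '',np.percentile(k[:,2],[2,50]) if len(k) else '')
z=s['tool_pos'][2]*1000-t[:,2]
# rack parts seen: perch top and cheeks, board
for n,lo,hi in(('perch',57,65),('board',118,127)):
    w=P[(P[:,2]*1000>lo)&(P[:,2]*1000<hi)&(abs(P[:,1]-.09)<.08)&(P[:,0]>.55)&(P[:,0]<(.7 if n=='perch' else .59))]
    if len(w)>20: print(n,len(w),w.min(0),w.max(0),np.median(w,0))
print(rel([.644,.089,.112],0))
```

```text
[0.64716835 0.08867709 0.17344062] [-0.96341845  0.05508654 -0.43948957]
2997 28.41752259036905 [-54.90638851 -52.16833832]
perch 1582 [0.63785438 0.05744788 0.05701918] [0.67045471 0.11704214 0.06253905] [0.66047859 0.0858791  0.06097742]
(array([-0.35, -0.02,  6.2 ]), np.float64(-0.03), 'xang', np.float64(-0.03), 'zaxis', array([ 3.5e-03,  3.0e-04, -1.0e+00]))
```

View pics/w5.png

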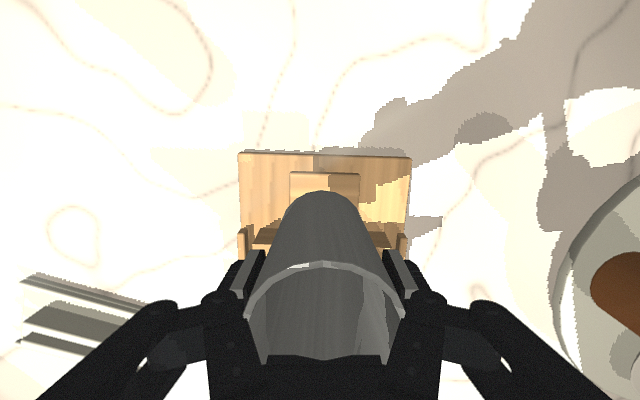

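The tumbler is over the perch, with the perch's outer edge at row 172 centred near column 324, which is about 1 mm off. Lowering.

Request:
step_arm:
  motion:
    - [5.2,-0.1,0.05,2,0]
    - [5.2,-0.1,0.05,4,0]
    - [5.2,-0.1,0.05,5,0]
    - [5.2,-0.1,0.05,5.5,0]
    - [5.2,-0.1,0.05,5.8,0]
    - [5.2,-0.1,0.05,6,0]
    - [5.2,-0.1,0.05,6.1,0]
    - [5.2,-0.1,0.05,6.1,0]
    - [5.2,-0.1,0.05,6.1,0]

```text
time: 17.25
tool_pos: [0.6453, 0.0884, 0.1113]
tcp_rot: [-3.141, 0.0, -0.001]
wrist_force: [1.3, -0.7, -1.0]
width: 0.67
grip_force: 41.6
```

Request:
step_arm:
  motion:
    - [5.2,0,0,0.1,0]
    - [5.2,0,0,0.2,0]
    - [5.2,0,0,0.2,0]
    - [5.2,0,0,0.2,0]

```text
time: 17.65
tool_pos: [0.6451, 0.0884, 0.109]
tcp_rot: [-3.142, 0.0, -0.001]
wrist_force: [-0.0, 1.0, -0.3]
width: 0.668
grip_force: 41.6
```

Request:
step_arm:
  motion:
    - [5.2,0,0,0.1,0]
    - [5.2,0,0,0.15,0]
    - [5.2,0,0,0.2,0]
    - [5.2,0,0,0.2,0]

```text
time: 18.05
tool_pos: [0.6456, 0.0885, 0.1089]
tcp_rot: [-3.141, 0.0, -0.003]
wrist_force: [-2.2, 0.3, 7.3]
width: 0.673
grip_force: 41.4
```

Request:
step_arm:
  motion:
    - [5.2,0,0,-0.15,0]
    - [5.6,0,0,-0.15,0]
    - [6,0,0,-0.15,0]
    - [6.5,0,0,-0.15,0]
    - [7,0,0,-0.15,0]
    - [7.8,0,0,-0.15,0]
    - [8.5,0,0,-0.15,0]
    - [8.5,0,0,-0.15,0]
    - [8.5,0,0,-0.15,0]
    - [8.5,0,0,-1.5,0]
    - [8.5,0,0,-4,0]
    - [8.5,0,0,-8,0]
    - [8.5,0,0,-12,0]
    - [8.5,0,0,-16,0]
    - [8.5,0,0,-18,0]
    - [8.5,0,0,-18,0]
    - [8.5,0,0,-18,0]

```text
time: 19.75
tool_pos: [0.6451, 0.0884, 0.2878]
tcp_rot: [-3.141, 0.0, -0.003]
wrist_force: [0.1, 0.9, -0.5]
width: 0.993
grip_force: 0.0
```

Run:
```python
from h import *
im,d,P=grab('wrist');save('w6',cv2.convertScaleAbs(im,alpha=1.4))
q=P.reshape(-1,3);q=q[np.isfinite(q).all(1)]
k=q[(abs(q[:,0]-.645)<.05)&(abs(q[:,1]-.09)<.05)&(q[:,2]>.154)&(q[:,2]<.17)]
print('rim',len(k),cv2.minEnclosingCircle((k[:,:2]*1000).astype(np.float32)),np.median(k,0))
k=q[(abs(q[:,0]-.575)<.03)&(abs(q[:,1]-.09)<.1)&(q[:,2]>.115)&(q[:,2]<.13)]
print('board',cv2.minAreaRect((k[:,:2]*1000).astype(np.float32)),np.median(k[:,2]))
k=q[(abs(q[:,1]-.09)<.05)&(q[:,0]>.6)&(q[:,0]<.7)&(q[:,2]>.057)&(q[:,2]<.065)];print('perch',k.min(0),k.max(0))
```

```text
rim 845 ((643.8270263671875, 89.04947662353516), 29.919570922851562) [0.63968192 0.08912258 0.16057937]
board ((575.41748046875, 88.64643859863281), (138.64724731445312, 12.91215991973877), 88.79795837402344) 0.12272962110486607
perch [0.62073774 0.05704218 0.05707288] [0.67057817 0.11730615 0.06499947]
```

View pics/w6.png

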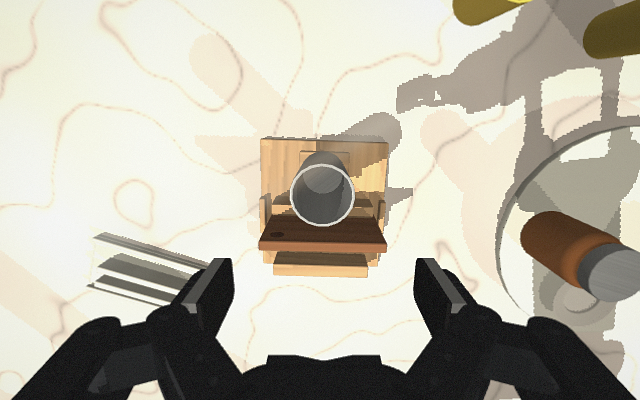

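The tumbler stands upright with its rim at (322,195). Its centre is (0.644, 0.089), within about 2 mm of the perch centre. The board is home in the narrow slot at row 240 and the bystanders are still on the turntable. Handing in.

```bash
python3 -c "
from workcell import bot
print(bot.finish_job())"
```

```text
the job is handed in; nothing more can be done
None
```

The board is home on the floor of the narrow slot and the tumbler stands upright within about 2 mm of the perch centre, with the jar, plate and container not handled; I handed the job in at about 20 s, and no verdict came back.

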